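# Find the high side of a bent lathe arbor

## Robot

A 6-joint arm with a two-finger parallel gripper is mounted at the origin on the work surface. World frame = base frame: x ahead of the robot, y to its left, z up, the work surface at z = 0. Lengths are in m, angles in rad, forces in N, time in s.
With the tool pointing down it reaches from about 0.35 to 0.975 m from the base axis. Payload 4.9 kg.
Tool frame: the origin (TCP) lies at the very end of the fingers, on their centre line; the grasp point (between the pads) lies 19 mm behind it; z points along the fingers, y is the line along which they close (so a half turn about z gives the same grasp; the last joint's range is limited). The gripper opens to 85 mm and grips with 20 to 120 N. Pads are 22 mm wide; open, the fingers measure 114 mm over their backs; the gripper's body (76 mm by 85 mm) begins 54 mm behind the grasp point. The pads swing forward as they close: fully open they stand 13 mm farther back than shut.
Start: joints at [-1.249, 0.053, 1.613, -0, 1.476, -0.119], TCP at [0.267, -0.565, 0.231] pointing down, gripper open.
Joint ranges: [-3.01, 3.01], [-1.01, 2.22], [0.06, 2.58], [-1.02, 4.17], [0.09, 2.62], [-3.14, 3.14]. Speed limits (rad/s): [2.57, 2.57, 3.14, 3.14, 3.14, 3.14].

## Interface

Orientations are given as a unit quaternion [w, x, y, z].
In Python, from plant import state, optics, ticket, nets gives the robot as it stands. The module is installed in compiled form; this text tells all that it offers.
- The arm moves only by the shell command python3 -m inch 'ROWS' [OPENING]. ROWS is JSON, a list of rows, each an object of numbers: "dx", "dy", "dz": the shift along the tool's x, y, z as a fraction of full scale; "rx", "ry", "rz": the turn, a rotation vector about the tool's x, y, z as a fraction of full scale. In form: [{"dx": .., "dy": .., "dz": .., "rx": .., "ry": .., "rz": ..}, ...]. A call has 1 to 5 rows; each row is the pose to reach, as a shift and turn from the pose commanded when the call began, along the tool's axes at that moment; what a row does not reach only later rows make up. Full scale, the value 1, is 0.8 m for a shift and 1.5 rad for a turn. A row lasts 1/10 s, in which the tool goes at most 50 mm and 8.59 degrees, less where a joint would pass 70% of its speed; a pose out of reach is approached as far as the arm can. A call with a number of a shift or a turn outside -1 to 1 is refused whole. A call with a gripper value outside its range is refused whole. OPENING is the opening, from -1 (shut) to 1 (fully open), set as the call begins (- or left out, the last holds). The fingers move at their own pace and stop on an object; the grip force is fixed at half the most. Time passes only in rows, so rows that repeat a pose let the fingers close. It gives the time, the measured TCP pose, the force, the opening and the grip force at its end, in the units of the state.
- state(): the state, without advancing time (a new reading comes with each control period).
- optics.grab_frame(name): name is "scene" or "top" or "wrist"; returns the picture (480x640x3 uint8, red, green, blue); there is no depth.
- optics.camera_info(name): a dict with "fx", "fy", "cx", "cy" (pixels), "k1" (the pictures are not rectified: a ray, as slopes to the right and down, at radius r is drawn at 1 + k1 r^2 times it, then the intrinsics apply), "R" (3x3) and "t" (3): a world point X has camera coordinates R X + t. Camera axes: x right, y down, z forward; pixel columns grow to the right and rows downward; lengths in m; the calibration is good to about 2 mm. A picture is of the moment at which its call begins: read the wrist's pose just before it. camera_info takes no time and is no camera call; for the wrist camera it gives the pose at the moment of the call.
- ticket.job_done(): hands the job in; it is judged then, once.
Trained networks look in the newest picture that a camera, given by its name, has taken for a name from the list of things; names that differ only in an ending like _2 or _b are one class to them, and where a whole thing is asked for, a point or a joint stands for the part that bears it (a point fixed in the world has none). Each returns a list of dicts, best first, with "confidence" (0 to 1); they miss things now and then, are a little off and sometimes report something else, mostly with a low value. They report only what shows in the picture. A call takes as long as a camera call.
- nets.boxes_of(camera, name): "bbox" ([centre column, centre row, width, height] in pixels, round what is visible of it).
- nets.outline_of(camera, name): "pixels" (480x640 bool, what is visible of it) and "bbox" ([centre column, centre row, width, height] in pixels, round what is visible of it).
The state is a dict: "time": time; "joint_pos": joint angles; "joint_vel": joint speeds; "joint_efforts": joint torques, N m; "tool_pos": TCP position; "tool_rot": TCP orientation; "contact_force": force on the tool from outside, world axes, zero at the start; "ft_torque": the same for the moment, N m; "gripper_width": opening from 0.0 (shut) to 1.0 (fully open); "grasp_force": force on a finger pad.
Only numpy, scipy, OpenCV 4.12 (cv2) and the standard library are available. Lean on these libraries where they do the work, as an engineer would, in place of code of your own. Each camera call takes 0.05 s, during which the arm holds its last target. There are 200 camera calls.

## Task

Take the black knob and lower the dial indicator onto the hub of the arbor lying in the V-blocks until its plunger is pressed in by about a third of its travel, and let go. Then turn the arbor gently by its star wheel, watching the needle, and leave it resting in the V-blocks with the hub's highest side under the plunger. Do not drive the plunger to its stop, force the arbor, lift or push it out of the V-blocks, or disturb the tools and glass around.

Things in the scene. Friction and masses are not known exactly. Their poses are not given: they have to be found in the camera images.
- fixture: fixed dark steel plate 200 x 200 x 12 mm (x -75 to 125) with two steel V-blocks (90 degrees, 76 x 30 mm, 85 mm high) at y = -70 and +70 mm and an upright 22 mm column at x = 85 mm. Origin on the bench under the middle of the arbor's hub; y along the arbor to its star wheel, x to the column, z up. The arbor's axis lies 85 mm above the bench
- gauge_line (a point): point of the fixture where the plunger's vertical line crosses the arbor's axis, 85 mm above the bench. The hub's top stands 110 to 120 mm above the bench on this line, according to how the arbor is turned
- arbor: loose steel arbor, 0.85 kg, lying in the V-blocks: shaft 30 mm thick from y = -105 to 165 mm, round hub 60 mm in diameter, 24 mm wide at y = 0. Origin on the axis, mid-hub. The hub turns with it but its centre is 5 mm off the axis, in a direction unknown and different each run. Oiled: 1 to 4 N across an arm's end turns it; it stays where left
- star (a point): centre of the star wheel on the arbor's axis, at the arbor's y = 155 mm: 38 mm boss, 24 mm wide, and five round arms 10 mm thick reaching 60 mm from the axis, square to it, 72 degrees apart. One arm points along the arbor's +z, which is up at the start (within a few degrees)
- plunger: sprung steel plunger of the indicator, 6 mm rod pointing down with a ball tip of 4 mm radius. Origin: lowest point of the tip; z up. Travel into the indicator 24 mm; spring 0.75 N at first touch plus 0.15 N per mm
- needle (a joint): turn of the dial's needle in rad, clockwise seen from above: 0 with the plunger free, 0.24 rad per mm that the plunger is pressed in, 5.76 at its stop (24 mm). The white dial, 71 mm wide, faces up above the plunger; its black needle, 31 mm long, points to the column at 0
- carriage (a joint): how far the indicator's carriage is slid down its column, in m: 0 at the top, 0.060 at the bottom; starts at 0 to 0.012. At 0 the free plunger's tip is 145 mm above the bench. It slides with about 7 N of friction and stays where it is left
- knob (a point): middle of the upright black round knob on top of the carriage, 32 mm in diameter, 30 mm high, straight above the column, 252 mm above the bench with the carriage at 0. Below it is the grey carriage block 36 x 40 x 80 mm, its top 27 mm below this point. The dial's face is 41 mm below this point, its centre 85 mm to the fixture's -x
- tumbler: bystander: clear glass tumbler, 72 mm wide, 90 mm high, origin under its middle
- jacks: bystander: glassblower's steel jacks (large tongs) lying flat, 230 mm long along x, 56 mm wide, 12 mm high
- block: bystander: turned wooden block, 76 mm wide, 58 mm high, origin under its middle

How it is judged:
By the outcome, as a careful person would: the job done as asked, in the order asked, and still so for the second after the job is handed in, with the robot touching nothing.
It also fails if it takes over 69 s, if anything falls off the work surface, if the arm or the gripper's body presses on something with over 40 N, if the wrist force passes 120 N, or if a joint passes its speed limit or range.

## Working session

There is one attempt and no reset: what is moved stays moved. The work goes in short steps, Python scripts to look and compute and a shell command to move; the robot and the scene stay as the last step left them, time stands still between calls to the robot, and variables do not carry over. Pictures are saved under pics/ and viewed, at most 10 in all, crops included, and the job is handed in when it is done.

```bash
mkdir -p pics; cat > h.py <<'E'
import numpy as np, cv2
from plant import state, optics, ticket, nets
from scipy.spatial.transform import Rotation as Ro
def grab(n,f=None):
    im=optics.grab_frame(n)
    if f: cv2.imwrite('pics/'+f,im[:,:,::-1])
    return im
def K(c): return np.array([[c['fx'],0,c['cx']],[0,c['fy'],c['cy']],[0,0,1.]]),np.array([c['k1'],0,0,0.])
def proj(c,P):
    k,d=K(c);R=np.array(c['R']);return cv2.projectPoints(np.atleast_2d(P).astype(float),cv2.Rodrigues(R)[0],np.array(c['t'],float),k,d)[0][:,0]
def onz(c,uv,z):
    k,d=K(c);R=np.array(c['R']);t=np.array(c['t'])
    p=cv2.undistortPoints(np.array(uv,float).reshape(-1,1,2),k,d)[:,0]
    r=np.c_[p,np.ones(len(p))]@R; o=-R.T@t
    return o+r*((z-o[2])/r[:,2])[:,None]
def trot():
    q=state()['tool_rot'];return Ro.from_quat([q[1],q[2],q[3],q[0]])
E
python3 - <<'E'
from h import *
a=grab('scene');b=grab('top')
cv2.imwrite('pics/a.png',np.vstack([cv2.resize(a,(480,300)),cv2.resize(b,(480,300))])[:,:,::-1]) if 0 else (cv2.imwrite('pics/s.png',a[:,:,::-1]),cv2.imwrite('pics/t.png',b[:,:,::-1]))
for n in('scene','top'):
    c=optics.camera_info(n);print(n,-np.array(c['R']).T@c['t'],c['R'][2])
    for o in('knob','star','needle','tumbler','jacks','block','fixture','arbor'):
        r=nets.boxes_of(n,o)
        print(o,[(np.round(x['bbox']),round(x['confidence'],2)) for x in r[:2]])
s=state();print(s)
E
```

```text
scene [ 1.30699011 -0.49971007  0.83694071] [-0.62261742  0.46797065 -0.62717702]
knob [(array([257., 251.,  50.,  59.]), 0.72)]
star [(array([266., 261., 105.,  64.]), 0.87), (array([154., 329.,  40.,  53.]), 0.59)]
needle []
tumbler [(array([154., 327.,  39.,  51.]), 0.79)]
jacks [(array([362., 256.,  62.,  44.]), 0.77)]
block [(array([338., 320.,  33.,  35.]), 0.55)]
fixture [(array([265., 283., 110., 127.]), 0.71)]
arbor [(array([266., 262., 109.,  70.]), 0.84), (array([362., 256.,  57.,  46.]), 0.46)]
top [0.49474158 0.02183272 1.22543922] [ 0.10351901 -0.02593686 -0.99428924]
knob [(array([388., 250.,  30.,  67.]), 0.62)]
star [(array([365., 265., 116.,  45.]), 0.6)]
needle []
tumbler [(array([476., 274.,  32.,  25.]), 0.97)]
jacks [(array([258., 258.,  23.,  88.]), 0.9)]
block [(array([338., 191.,  30.,  33.]), 0.73)]
fixture [(array([376., 258.,  80.,  80.]), 0.64)]
arbor [(array([366., 270., 117.,  50.]), 0.86), (array([374., 259.,  80.,  78.]), 0.45)]
{'time': 0.9, 'joint_pos': array([-1.24900517e+00,  5.26713644e-02,  1.61287798e+00,  1.81984423e-05,
        1.47601078e+00, -1.19008671e-01]), 'joint_vel': array([ 0.00256164, -0.00029992, -0.00084525,  0.00020475, -0.00043726,
        0.0013417 ]), 'joint_efforts': array([ 2.06704321e-04, -3.93683839e+01, -3.70467675e+01, -1.79144313e-04,
        3.56822748e-04,  1.78477836e-05]), 'tool_pos': array([ 0.26666077, -0.56524563,  0.23133451]), 'tool_rot': array([1.52630314e-05, 9.75810286e-01, 2.18619040e-01, 1.06580145e-05]), 'contact_force': array([-0.68809971, -0.05872316, -0.01418258]), 'ft_torque': array([ 0.0107291 , -0.01359561,  0.0111488 ]), 'grasp_force': 0.0, 'gripper_width': 0.999967255708524}
```

```bash
python3 - <<'E'
import cv2,numpy as np
t=cv2.imread('pics/t.png')[150:330,230:510];s=cv2.imread('pics/s.png')[200:370,120:400]
o=np.zeros((600,800,3),np.uint8)
o[:300,:467]=cv2.resize(t,(467,300),interpolation=cv2.INTER_CUBIC)
o[300:,:494]=cv2.resize(s,(494,300),interpolation=cv2.INTER_CUBIC)
cv2.imwrite('pics/tc.png',cv2.resize(t,(800,514),interpolation=cv2.INTER_CUBIC))
cv2.imwrite('pics/sc.png',cv2.resize(s,(800,486),interpolation=cv2.INTER_CUBIC))
E
```

```text
(no output)
```

View pics/tc.png

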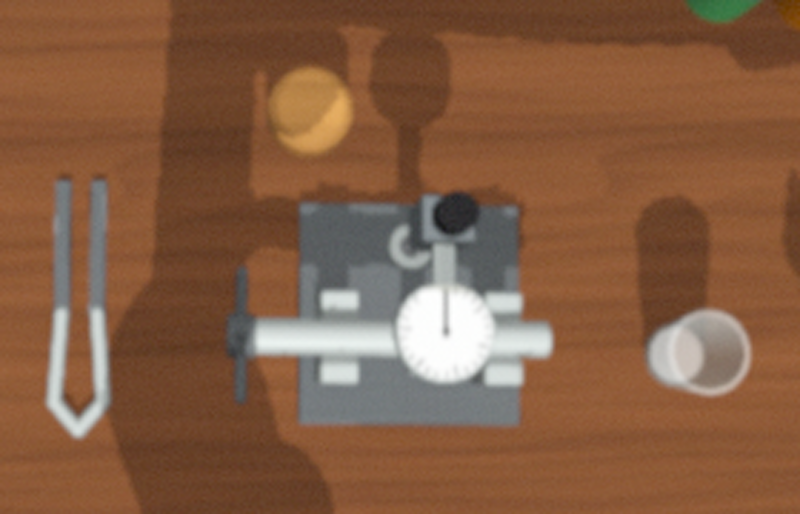

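View pics/sc.png

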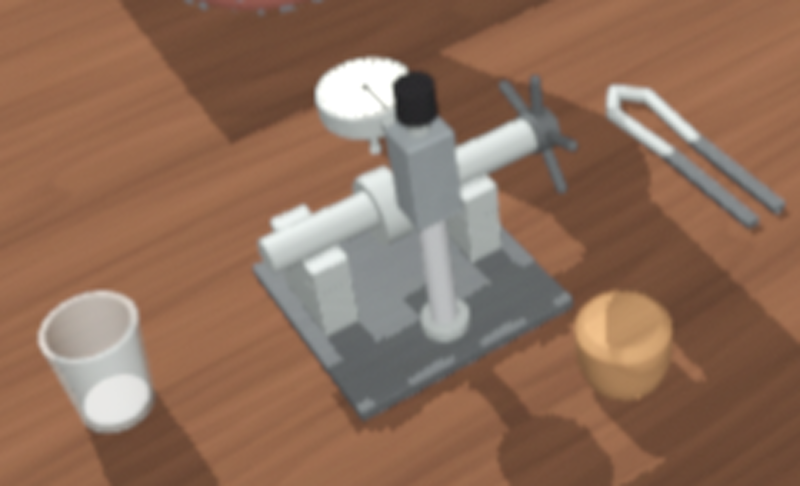

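The top view shows the plate with corners at crop (300,204) to (519,425), the knob at (457,213), the dial centre at (446,332), and the star wheel on the left at (240,335). In the scene view the knob top is at (414,82).

```bash
python3 - <<'E'
from h import *
ct=optics.camera_info('top');cs=optics.camera_info('scene')
T=lambda p:np.array(p)*.35+[230,150]; S=lambda p:np.array(p)*.35+[120,200]
co=onz(ct,T([(300,204),(519,204),(519,425),(300,425)]),.012);print(co.round(4))
print('arbor ends',onz(ct,T([(240,335),(545,339)]),.085).round(4))
for z in(.255,.26,.267):print(z,'knob top',onz(ct,T([(457,213)]),z).round(4),onz(cs,S([(414,82)]),z).round(4))
for z in(.2,.211):print('dial',onz(ct,T([(446,332)]),z).round(4),onz(cs,S([(366,88)]),z).round(4))
print('tumbler',onz(ct,T([(675,356)]),0),'block',onz(ct,T([(312,110)]),.058),'jack',onz(ct,T([(78,180),(78,435)]),.01))
print(trot().as_matrix().round(3))
E
```

```text
[[ 0.6614 -0.0557  0.012 ]
 [ 0.6586 -0.2565  0.012 ]
 [ 0.4579 -0.249   0.012 ]
 [ 0.4621 -0.0514  0.012 ]]
arbor ends [[ 0.5405  0.0021  0.085 ]
 [ 0.5324 -0.2578  0.085 ]]
0.255 knob top [[ 0.6198 -0.1548  0.255 ]] [[ 0.6158 -0.146   0.255 ]]
0.26 knob top [[ 0.6192 -0.1539  0.26  ]] [[ 0.6217 -0.1491  0.26  ]]
0.267 knob top [[ 0.6183 -0.1526  0.267 ]] [[ 0.63   -0.1533  0.267 ]]
dial [[ 0.5354 -0.1532  0.2   ]] [[ 0.5332 -0.1456  0.2   ]]
dial [[ 0.535  -0.1514  0.211 ]] [[ 0.5465 -0.1517  0.211 ]]
tumbler [[ 0.51716917 -0.39958524  0.        ]] block [[ 0.73857515 -0.06521967  0.058     ]] jack [[0.68671833 0.14572186 0.01      ]
 [0.45663529 0.14700845 0.01      ]]
[[ 0.904  0.427  0.   ]
 [ 0.427 -0.904 -0.   ]
 [ 0.     0.    -1.   ]]
```

```bash
cat > to.py <<'E'
import sys; from h import *
# to.py x y z [yaw of tool -y dir rel. world -y] : fractions of a move to reach it, tool pointing down
a=list(map(float,sys.argv[1:])); s=state(); R=trot()
yaw=a[3] if len(a)>3 else -.026
c,n=np.cos(yaw),np.sin(yaw)
Rt=Ro.from_matrix(np.array([[c,n,0],[n,-c,0],[0,0,-1]]))
print('pos',s['tool_pos'].round(4),'F',s['contact_force'].round(1),'t',s['time'],'d',(R.inv().apply(np.array(a[:3])-s['tool_pos'])/.8).round(4),'r',((R.inv()*Rt).as_rotvec()/1.5).round(4))
E
python3 -m inch '[{"dx":0.617,"dy":-0.275,"dz":-0.112,"rz":0.311},{"dx":0.617,"dy":-0.275,"dz":-0.112,"rz":0.311},{"dx":0.617,"dy":-0.275,"dz":-0.112,"rz":0.311},{"dx":0.617,"dy":-0.275,"dz":-0.112,"rz":0.311},{"dx":0.617,"dy":-0.275,"dz":-0.112,"rz":0.311}]' 1; python3 to.py .62 -.155 .32
```

```text
pos [ 0.2667 -0.5652  0.2313] F [-0.7 -0.1 -0. ] t 0.9 d [ 0.6183 -0.2753 -0.1108] r [ 0.     -0.      0.3112]validation failed for argument at $[0]...
```

```bash
python3 -m inch '[{"dx":0.617,"dy":-0.275,"dz":-0.112,"rx":0,"ry":0,"rz":0.311},{"dx":0.617,"dy":-0.275,"dz":-0.112,"rx":0,"ry":0,"rz":0.311},{"dx":0.617,"dy":-0.275,"dz":-0.112,"rx":0,"ry":0,"rz":0.311},{"dx":0.617,"dy":-0.275,"dz":-0.112,"rx":0,"ry":0,"rz":0.311},{"dx":0.617,"dy":-0.275,"dz":-0.112,"rx":0,"ry":0,"rz":0.311}]' 1; python3 to.py .62 -.155 .32
```

```text
time: 1.4
tool_pos: [0.4263, -0.3795, 0.2722]
tool_rot: [0.0, 1.0, -0.013, 0.0]
contact_force: [0.4, 0.0, -0.4]
gripper_width: 0.999
grasp_force: 0.0
pos [ 0.4263 -0.3795  0.2722] F [ 0.4  0.  -0.4] t 1.4 d [ 0.2345 -0.2869 -0.0598] r [ 0.0003 -0.0003 -0.0005]
```

```bash
python3 -m inch '[{"dx":0.04,"dy":-0.04,"dz":-0.06,"rx":0,"ry":0,"rz":0},{"dx":0.234,"dy":-0.287,"dz":-0.06,"rx":0,"ry":0,"rz":0},{"dx":0.234,"dy":-0.287,"dz":-0.06,"rx":0,"ry":0,"rz":0},{"dx":0.234,"dy":-0.287,"dz":-0.06,"rx":0,"ry":0,"rz":0},{"dx":0.234,"dy":-0.287,"dz":-0.06,"rx":0,"ry":0,"rz":0}]' 1; python3 -m inch '[{"dx":0.05,"dy":-0.05,"dz":0,"rx":0,"ry":0,"rz":0}]';python3 to.py .62 -.155 .32;
```

```text
time: 1.9
tool_pos: [0.5795, -0.2024, 0.3173]
tool_rot: [0.0, 1.0, -0.013, 0.0]
contact_force: [0.3, -0.7, 0.3]
gripper_width: 0.998
grasp_force: 0.0
time: 2.0
tool_pos: [0.6158, -0.1677, 0.3178]
tool_rot: [0.0, 1.0, -0.013, 0.001]
contact_force: [0.2, -2.0, 0.9]
gripper_width: 0.998
grasp_force: 0.0
pos [ 0.6158 -0.1677  0.3178] F [ 0.2 -2.   0.9] t 2.0 d [ 0.0048 -0.016  -0.0028] r [ 0.0004 -0.0008  0.0005]
```

```bash
python3 - <<'E'
from h import *
import time
print(state()['tool_pos'])
w=grab('wrist');t=grab('top');s=grab('scene')
print(state()['tool_pos'],state()['time'])
o=np.zeros((600,800,3),np.uint8)
o[:300,:400]=cv2.resize(w,(400,300));o[:300,400:]=cv2.resize(t,(400,300));o[300:,:400]=cv2.resize(s,(400,300))
o[300:,400:]=cv2.resize(w[90:390,120:520],(400,300))
cv2.imwrite('pics/m1.png',o[:,:,::-1])
E
```

```text
[ 0.61580941 -0.16767463  0.31779439]
[ 0.61599914 -0.16726872  0.31633343] 2.15
```

View pics/m1.png

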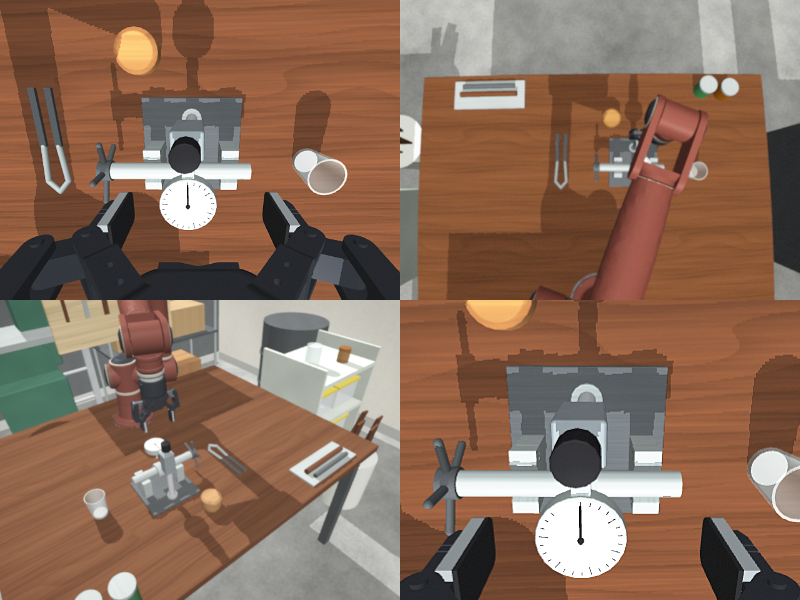

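The wrist view shows the knob top at pixel (295,248) and the dial centre at (300,331). The gripper would hide the dial once it grips. I'll flip the tool half a turn so the camera looks over the dial.

```bash
python3 - <<'E'
from h import *
c=optics.camera_info('wrist');R=np.array(c['R']);o=-R.T@c['t'];print('cam in tool',trot().inv().apply(o-state()['tool_pos']).round(3),R[2].round(3))
for z in(.257,.267):print(z,onz(c,[(295,248)],z).round(4))
for z in(.201,.211):print(z,onz(c,[(300,331)],z).round(4))
print(onz(c,[(225,276),(301,276),(388,276)],.085).round(4))
print(state()['joint_pos'].round(3))
E
python3 to.py .62 -.155 .32 3.115
```

```text
cam in tool [ 0.078  0.    -0.143] [-0.304  0.007 -0.953]
0.257 [[ 0.6263 -0.154   0.257 ]]
0.267 [[ 0.6297 -0.1548  0.267 ]]
0.201 [[ 0.5349 -0.1511  0.201 ]]
0.211 [[ 0.5411 -0.1518  0.211 ]]
[[ 0.5367 -0.0602  0.085 ]
 [ 0.5348 -0.1468  0.085 ]
 [ 0.5327 -0.246   0.085 ]]
[-0.382  0.048  1.477 -0.     1.617  1.21 ]
pos [ 0.616  -0.1673  0.3163] F [ 0.1 -0.2 -0.3] t 2.15 d [ 0.0047 -0.0154 -0.0046] r [-8.0000e-04 -3.0000e-04 -2.0909e+00]
```

```bash
r='python3 -m inch'
python3 -m inch '[{"dx":0.005,"dy":-0.015,"dz":-0.005,"rx":0,"ry":0,"rz":-0.5},{"dx":0.005,"dy":-0.015,"dz":-0.005,"rx":0,"ry":0,"rz":-0.5},{"dx":0.005,"dy":-0.015,"dz":-0.005,"rx":0,"ry":0,"rz":-0.5},{"dx":0.005,"dy":-0.015,"dz":-0.005,"rx":0,"ry":0,"rz":-0.5},{"dx":0.005,"dy":-0.015,"dz":-0.005,"rx":0,"ry":0,"rz":-0.5}]' >/dev/null
for i in 1 2 3; do python3 -m inch '[{"dx":0,"dy":0,"dz":0,"rx":0,"ry":0,"rz":-0.5},{"dx":0,"dy":0,"dz":0,"rx":0,"ry":0,"rz":-0.5},{"dx":0,"dy":0,"dz":0,"rx":0,"ry":0,"rz":-0.5},{"dx":0,"dy":0,"dz":0,"rx":0,"ry":0,"rz":-0.5},{"dx":0,"dy":0,"dz":0,"rx":0,"ry":0,"rz":-0.5}]' >/dev/null; done
python3 -m inch '[{"dx":0,"dy":0,"dz":0,"rx":0,"ry":0,"rz":-0.09},{"dx":0,"dy":0,"dz":0,"rx":0,"ry":0,"rz":-0.09}]'
python3 to.py .62 -.155 .256 3.115
python3 - <<'E'
from h import *
w=grab('wrist','w2.png')
E
```

```text
time: 4.35
tool_pos: [0.6183, -0.159, 0.321]
tool_rot: [-0.0, 0.017, 1.0, -0.0]
contact_force: [0.9, 0.5, 0.3]
gripper_width: 0.995
grasp_force: 0.0
pos [ 0.6183 -0.159   0.321 ] F [0.9 0.5 0.3] t 4.35 d [-0.0019  0.005   0.0812] r [-0.0003 -0.0001 -0.0051]
```

View pics/w2.png

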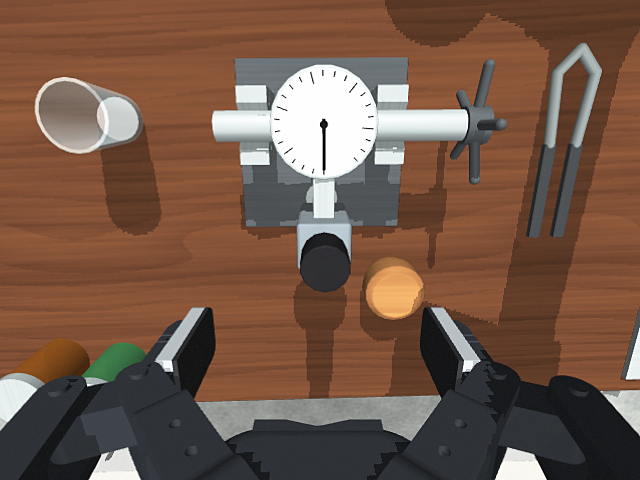

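The dial is clear: centre at (324,124), needle pointing down towards the column (0). The knob top is at about (325,250), and the star wheel at (478,124).

```bash
cat > dial.py <<'E'
from h import *
def dial(im,c,zk,cen=None,yaw=-.026):
    """zk = knob-mid height; rectify dial plane to 0.25mm/px view, find needle. returns centre xy world, needle rad"""
    z=zk-.041; c0=np.array(cen if cen is not None else [.535,-.1525]); N=400; s=.00025
    ex=np.array([np.cos(yaw),np.sin(yaw)]);ey=np.array([-ex[1],ex[0]])
    for it in range(2):
        i,j=np.meshgrid(np.arange(N)-N/2,np.arange(N)-N/2)   # i: right=-y, j: down=-x
        P=c0+s*(-j[...,None]*ex-i[...,None]*ey)
        uv=proj(c,np.c_[P.reshape(-1,2),np.full(N*N,z)]).reshape(N,N,2).astype(np.float32)
        g=cv2.remap(im,uv[...,0],uv[...,1],cv2.INTER_LINEAR)
        m=cv2.morphologyEx((g.min(2)>205).astype(np.uint8),cv2.MORPH_CLOSE,np.ones((15,15)))
        n,l,st,ce=cv2.connectedComponentsWithStats(m)
        k=1+np.argmax(st[1:,4]);cc=ce[k]-N/2;wd=st[k,2:4]*s
        cnt=max(cv2.findContours((l==k).astype(np.uint8),0,1)[0],key=cv2.contourArea);(x,y),r=cv2.minEnclosingCircle(cnt)
        d=np.array([x,y])-N/2; c0=c0+s*(-d[1]*ex-d[0]*ey)
    gr=g.max(2);d=np.zeros(2);rr=np.hypot(i,j)*s
    sel=(gr<90)&(rr>.010)&(rr<.026)
    # clockwise from above, 0=up(+x fixture)
    a=np.arctan2(i[sel],-j[sel]); ang=np.angle(np.exp(1j*a).mean())%(2*np.pi)
    return c0,ang,r*s,int(sel.sum()),g
if __name__=='__main__':
    import sys
    zk=float(sys.argv[1]); c=optics.camera_info('wrist');im=grab('wrist')
    c0,a,r,n,g=dial(im,c,zk); cv2.imwrite('pics/dial.png',g[:,:,::-1])
    s=state();print('dial',c0.round(4),'needle',round(a,3),'mm',round(a/.24,2),'r',round(r,4),n,'t',s['time'],'z',s['tool_pos'].round(4),s['contact_force'].round(1),round(s['gripper_width'],3))
E
for z in .24 .248 .252; do python3 dial.py $z;done
python3 - <<'E'
from h import *
c=optics.camera_info('wrist')
for z in(.257,.267):print(z,onz(c,[(325,250)],z).round(4))
E
```

```text
dial [ 0.5323 -0.1493] needle 0.059 mm 0.25 r 0.0522 515 t 4.45 z [ 0.6185 -0.1586  0.321 ] [-0.9  0.1  0.5] 1.005
dial [ 0.5323 -0.1496] needle 0.053 mm 0.22 r 0.0521 448 t 4.5 z [ 0.6186 -0.1584  0.321 ] [-0.2 -0.2 -0.9] 1.002
dial [ 0.5325 -0.1498] needle 0.042 mm 0.17 r 0.052 404 t 4.55 z [ 0.6187 -0.1582  0.321 ] [-0.7 -0.1  0.1] 1.001
0.257 [[ 0.6129 -0.1533  0.257 ]]
0.267 [[ 0.6095 -0.1534  0.267 ]]
```

View pics/dial.png

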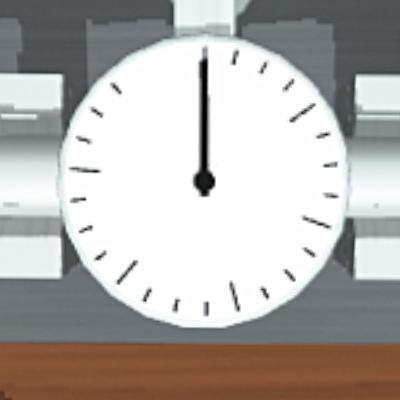

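```bash
python3 - <<'E'
s=open('dial.py').read()
a=s.index("        m=cv2.morph");b=s.index("        d=np.array([x,y])")
s=s[:a]+"        h=cv2.HoughCircles(cv2.GaussianBlur(g.min(2),(5,5),1),cv2.HOUGH_GRADIENT_ALT,1,400,param1=150,param2=.6,minRadius=128,maxRadius=160)\n        x,y,r=h[0,0] if h is not None else (N/2,N/2,0)\n"+s[b:]
open('dial.py','w').write(s)
E
python3 dial.py .244; python3 to.py .62 -.154 .226 3.115
```

```text
dial [ 0.5398 -0.1521] needle 6.275 mm 26.15 r 0.0376 436 t 4.6 z [ 0.6188 -0.1581  0.3209] [ 0.1 -0.   0.3] 1.001
pos [ 0.6188 -0.1581  0.3209] F [ 0.1 -0.   0.3] t 4.6 d [-0.0013  0.0052  0.1186] r [-0.0001  0.     -0.0051]
```

```bash
python3 -m inch '[{"dx":-0.001,"dy":0.005,"dz":0.05,"rx":0,"ry":0,"rz":-0.005},{"dx":-0.001,"dy":0.005,"dz":0.09,"rx":0,"ry":0,"rz":-0.005},{"dx":-0.001,"dy":0.005,"dz":0.115,"rx":0,"ry":0,"rz":-0.005},{"dx":-0.001,"dy":0.005,"dz":0.115,"rx":0,"ry":0,"rz":-0.005},{"dx":-0.001,"dy":0.005,"dz":0.115,"rx":0,"ry":0,"rz":-0.005}]' 1
python3 dial.py .25; cp pics/dial.png pics/d0.png; python3 to.py .62 -.154 .229 3.115;python3 - <<'E'
from h import *
grab('wrist','w3.png')
E
```

```text
time: 5.1
tool_pos: [0.62, -0.1539, 0.2293]
tool_rot: [-0.0, 0.013, 1.0, -0.0]
contact_force: [-0.9, -0.7, 0.6]
gripper_width: 0.998
grasp_force: 0.0
dial [ 0.5383 -0.1516] needle 0.014 mm 0.06 r 0.0356 516 t 5.15 z [ 0.6206 -0.1541  0.2306] [ 0.4 -0.4  0.8] 1.002
pos [ 0.6206 -0.1541  0.2306] F [ 0.4 -0.4  0.8] t 5.15 d [0.0008 0.0001 0.002 ] r [-0.0005  0.0015  0.0009]
```

View pics/w3.png

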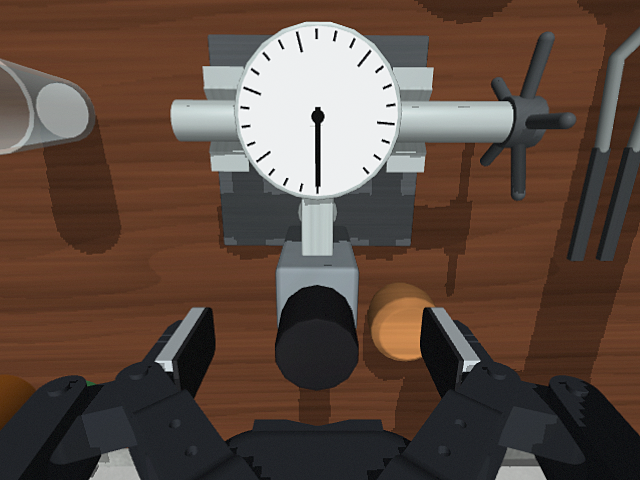

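The knob, with its top at about (317,345), sits centred between the pads at columns 213 and 423. The needle is at 0.

```bash
python3 - <<'E'
from h import *
c=optics.camera_info('wrist')
print(onz(c,[(317,348)],.262).round(4),onz(c,[(317,348)],.256).round(4))
for x in (.61,.62,.63):print(proj(c,[[x,-.112,.243],[x,-.196,.243]]).round(0).tolist())
E
python3 -m inch '[{"dx":0,"dy":0,"dz":0,"rx":0,"ry":0,"rz":0},{"dx":0,"dy":0,"dz":0,"rx":0,"ry":0,"rz":0},{"dx":0,"dy":0,"dz":0,"rx":0,"ry":0,"rz":0},{"dx":0,"dy":0,"dz":0,"rx":0,"ry":0,"rz":0},{"dx":0,"dy":0,"dz":0,"rx":0,"ry":0,"rz":0}]' -1
python3 dial.py .25
```

```text
[[ 0.6205 -0.1543  0.262 ]] [[ 0.6246 -0.1544  0.256 ]]
[[420.0, 296.0], [215.0, 301.0]]
[[418.0, 318.0], [217.0, 322.0]]
[[417.0, 339.0], [220.0, 343.0]]
time: 5.7
tool_pos: [0.6201, -0.1544, 0.2294]
tool_rot: [0.0, 0.013, 1.0, -0.001]
contact_force: [-0.3, -2.2, 0.8]
gripper_width: 0.356
grasp_force: 59.1
dial [ 0.5407 -0.1531] needle 6.254 mm 26.06 r 0.0352 536 t 5.75 z [ 0.6201 -0.1544  0.2294] [-0.3 -3.5  2.1] 0.356
```

```bash
python3 -m inch '[{"dx":0,"dy":0,"dz":0.005,"rx":0,"ry":0,"rz":0},{"dx":0,"dy":0,"dz":0.01,"rx":0,"ry":0,"rz":0},{"dx":0,"dy":0,"dz":0.015,"rx":0,"ry":0,"rz":0},{"dx":0,"dy":0,"dz":0.020,"rx":0,"ry":0,"rz":0},{"dx":0,"dy":0,"dz":0.023,"rx":0,"ry":0,"rz":0}]'
python3 dial.py .23;python3 dial.py .23
```

```text
time: 6.25
tool_pos: [0.6201, -0.1544, 0.21]
tool_rot: [0.0, 0.013, 1.0, -0.001]
contact_force: [0.2, -4.9, 3.6]
gripper_width: 0.358
grasp_force: 59.4
dial [ 0.5383 -0.1511] needle 0.033 mm 0.14 r 0.0359 543 t 6.3 z [ 0.6201 -0.1544  0.2096] [-0.1 -5.9  2.1] 0.356
dial [ 0.5385 -0.1526] needle 6.259 mm 26.08 r 0.0358 521 t 6.35 z [ 0.6201 -0.1544  0.2096] [ 0.9 -5.5  1.6] 0.362
```

```bash
python3 -m inch '[{"dx":0,"dy":0,"dz":0.004,"rx":0,"ry":0,"rz":0},{"dx":0,"dy":0,"dz":0.0075,"rx":0,"ry":0,"rz":0},{"dx":0,"dy":0,"dz":0.0075,"rx":0,"ry":0,"rz":0}]' | grep -E 'pos|force'
python3 dial.py .224
python3 -m inch '[{"dx":0,"dy":0,"dz":0.003,"rx":0,"ry":0,"rz":0},{"dx":0,"dy":0,"dz":0.004,"rx":0,"ry":0,"rz":0}]' | grep -E 'pos|force'
python3 dial.py .221
```

```text
tool_pos: [0.6201, -0.1544, 0.2036]
contact_force: [0.6, -5.4, 1.2]
grasp_force: 59.3
dial [ 0.539  -0.1529] needle 6.254 mm 26.06 r 0.0358 528 t 6.7 z [ 0.6201 -0.1544  0.2037] [ 0.9 -5.2  1.2] 0.357
tool_pos: [0.6201, -0.1544, 0.2009]
contact_force: [-0.5, -4.4, 3.2]
grasp_force: 59.3
dial [ 0.5405 -0.1534] needle 6.246 mm 26.02 r 0.035 547 t 6.95 z [ 0.6201 -0.1544  0.2007] [-0.9 -5.2  2.5] 0.358
```

```bash
python3 -m inch '[{"dx":0,"dy":0,"dz":0.003,"rx":0,"ry":0,"rz":0},{"dx":0,"dy":0,"dz":0.006,"rx":0,"ry":0,"rz":0},{"dx":0,"dy":0,"dz":0.006,"rx":0,"ry":0,"rz":0}]' | grep -E 'pos|force'
python3 dial.py .217
```

```text
tool_pos: [0.6201, -0.1544, 0.1962]
contact_force: [-0.3, -5.2, 3.7]
grasp_force: 59.3
dial [ 0.5395 -0.1531] needle 0.996 mm 4.15 r 0.0355 568 t 7.3 z [ 0.6201 -0.1544  0.1962] [ 0.6 -5.2  3.4] 0.357
```

```bash
python3 -m inch '[{"dx":0,"dy":0,"dz":0.003,"rx":0,"ry":0,"rz":0},{"dx":0,"dy":0,"dz":0.0047,"rx":0,"ry":0,"rz":0},{"dx":0,"dy":0,"dz":0.0047,"rx":0,"ry":0,"rz":0}]' | grep -E 'pos|force'
python3 dial.py .213
```

```text
tool_pos: [0.6201, -0.1544, 0.1927]
contact_force: [-1.4, -5.1, 4.1]
grasp_force: 59.4
dial [ 0.5402 -0.1534] needle 1.874 mm 7.81 r 0.0363 595 t 7.65 z [ 0.6201 -0.1544  0.1928] [-1.5 -5.3  4.2] 0.36
```

```bash
python3 -m inch '[{"dx":0,"dy":0,"dz":0,"rx":0,"ry":0,"rz":0},{"dx":0,"dy":0,"dz":0,"rx":0,"ry":0,"rz":0},{"dx":0,"dy":0,"dz":0,"rx":0,"ry":0,"rz":0},{"dx":0,"dy":0,"dz":0,"rx":0,"ry":0,"rz":0}]' 1
python3 -m inch '[{"dx":0,"dy":0,"dz":-0.05,"rx":0,"ry":0,"rz":0},{"dx":0,"dy":0,"dz":-0.11,"rx":0,"ry":0,"rz":0},{"dx":0,"dy":0,"dz":-0.16,"rx":0,"ry":0,"rz":0},{"dx":0,"dy":0,"dz":-0.16,"rx":0,"ry":0,"rz":0},{"dx":0,"dy":0,"dz":-0.16,"rx":0,"ry":0,"rz":0}]' 1
python3 - <<'E'
from dial import *
c=optics.camera_info('wrist');im=grab('wrist','w4.png');c0,a,r,n,g=dial(im,c,.213);print(c0,a,r)
E
```

```text
time: 8.05
tool_pos: [0.6197, -0.1532, 0.192]
tool_rot: [-0.0, 0.012, 1.0, 0.0]
contact_force: [-0.2, 0.1, 0.3]
gripper_width: 0.993
grasp_force: 0.0
time: 8.55
tool_pos: [0.6205, -0.1537, 0.3223]
tool_rot: [0.001, 0.012, 1.0, -0.0]
contact_force: [-0.1, -0.2, -0.9]
gripper_width: 1.003
grasp_force: 0.0
[ 0.53573025 -0.15326924] 1.6635478678270632 0.03514856
```

View pics/w4.png

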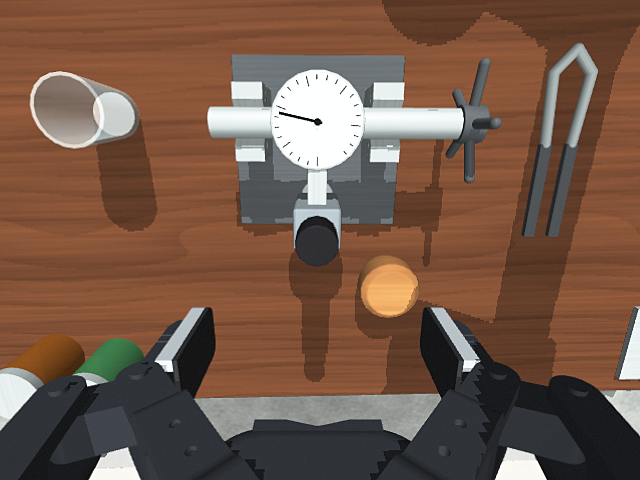

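Released. The needle runs from the pivot at (317,122) to its tip at (279,113), about 1.8 rad. I'll make the reader independent of the centre by fitting the needle's line.

```bash
python3 - <<'E'
s=open('dial.py').read()
a=s.index("    sel=(gr<90)");b=s.index("    return c0")
s=s[:a]+'''    sel=(gr<110)&(rr<.029)
    l,lab,st,ce=cv2.connectedComponentsWithStats(sel.astype(np.uint8));sel=lab==1+np.argmax(st[1:,4])
    q=np.c_[i[sel],j[sel]].astype(np.float32);vx,vy,x0,y0=cv2.fitLine(q,cv2.DIST_L1,0,.01,.01).ravel()
    t=(q-[x0,y0])@[vx,vy];sg=np.sign(((t-(t.max()+t.min())/2)<0).mean()-.5)   # pivot (wide) end holds more pixels
    ang=np.arctan2(sg*vx,-sg*vy)%(2*np.pi)
'''+s[b:]
open('dial.py','w').write(s)
E
python3 dial.py .213;python3 dial.py .213; python3 - <<'E'
from h import *
c=optics.camera_info('wrist')
print('star boss',onz(c,[(477,122)],.104).round(4),'arm tips at z145,103,.. ',onz(c,[(495,124)],.145).round(4),onz(c,[(485,62)],.104).round(4),onz(c,[(470,180)],.104).round(4))
E
```

```text
dial [ 0.5413 -0.1522] needle 1.789 mm 7.46 r 0.0379 1058 t 8.65 z [ 0.6193 -0.1534  0.3186] [-1.  -0.5 -1.4] 1.0
dial [ 0.539  -0.1526] needle 1.789 mm 7.46 r 0.0369 1099 t 8.7 z [ 0.6192 -0.1534  0.318 ] [ 0.8 -1.   0.1] 1.001
star boss [[0.5391 0.0011 0.104 ]] arm tips at z145,103,..  [[ 0.5415 -0.0011  0.145 ]] [[0.4875 0.0026 0.104 ]] [[5.939e-01 2.000e-04 1.040e-01]]
```

```bash
python3 to.py .592 .001 .318 3.115
python3 -m inch '[{"dx":0.028,"dy":0.19,"dz":0,"rx":0,"ry":0,"rz":0},{"dx":0.028,"dy":0.19,"dz":0,"rx":0,"ry":0,"rz":0},{"dx":0.028,"dy":0.19,"dz":0,"rx":0,"ry":0,"rz":0},{"dx":0.028,"dy":0.19,"dz":0.06,"rx":0,"ry":0,"rz":0},{"dx":0.028,"dy":0.19,"dz":0.12,"rx":0,"ry":0,"rz":0}]' -1
python3 to.py .592 .001 .130 3.115
```

```text
pos [ 0.6192 -0.1534  0.318 ] F [ 0.8 -1.   0.1] t 8.7 d [0.0387 0.1921 0.0005] r [ 0.001  -0.0025  0.0013]
time: 9.2
tool_pos: [0.6014, 0.0008, 0.224]
tool_rot: [0.001, 0.011, 1.0, -0.0]
contact_force: [0.1, -0.8, -1.2]
gripper_width: 0.143
grasp_force: 0.0
pos [0.6014 0.0008 0.224 ] F [ 0.1 -0.8 -1.2] t 9.2 d [ 0.0121 -0.      0.1174] r [-0.      0.0016  0.0034]
```

```bash
python3 -m inch '[{"dx":0.012,"dy":0,"dz":0.04,"rx":0,"ry":0,"rz":0.003},{"dx":0.012,"dy":0,"dz":0.08,"rx":0,"ry":0,"rz":0.003},{"dx":0.012,"dy":0,"dz":0.117,"rx":0,"ry":0,"rz":0.003},{"dx":0.012,"dy":0,"dz":0.117,"rx":0,"ry":0,"rz":0.003},{"dx":0.012,"dy":0,"dz":0.117,"rx":0,"ry":0,"rz":0.003}]' -1
python3 - <<'E'
from h import *
w=grab('wrist');s=grab('scene');t=grab('top')
o=np.zeros((480,800,3),np.uint8)
o[:,:400]=cv2.resize(w,(400,300))[0:0].size or 0
o[:300,:400]=cv2.resize(w,(400,300));o[:300,400:]=cv2.resize(s[205:295,210:330],(400,300),interpolation=cv2.INTER_CUBIC)
o[300:,:400]=cv2.resize(t[222:303,280:460],(400,180),interpolation=cv2.INTER_CUBIC)
cv2.imwrite('pics/m2.png',o[:,:,::-1])
E
```

```text
time: 9.7
tool_pos: [0.5907, -0.0009, 0.1298]
tool_rot: [-0.002, 0.015, 1.0, 0.0]
contact_force: [0.4, -0.9, 0.6]
gripper_width: -0.001
grasp_force: 0.0
```

View pics/m2.png

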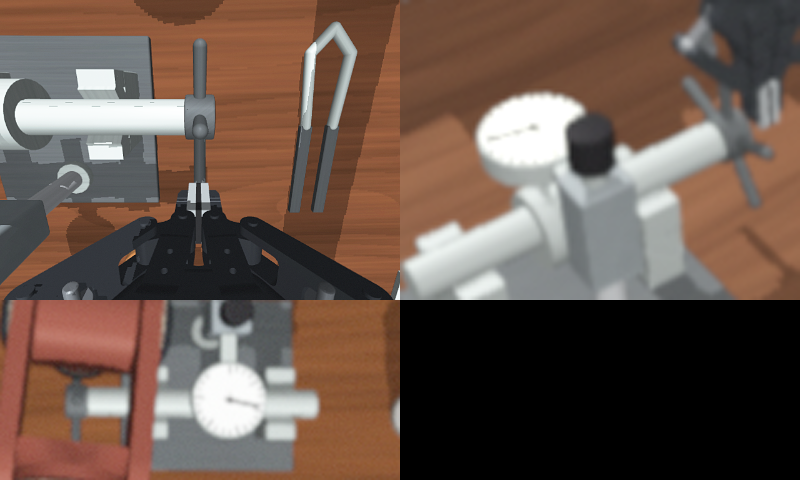

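The wrist view shows the shut fingertips directly above the +x arm, in line with it. The top view shows the dial unobstructed, so I can read the needle while pushing.

```bash
cat > nt.py <<'E'
from h import *
def nt(zk=.213,yaw=-.026,ims=None):
    c=optics.camera_info('top');im=grab('top').astype(np.float32).min(2)
    ex=np.array([np.cos(yaw),np.sin(yaw)]);ey=np.array([-ex[1],ex[0]]);z=zk-.041
    def smp(P):
        uv=proj(c,np.c_[P.reshape(-1,2),np.full(P.size//2,z)]).astype(np.float32).reshape(P.shape)
        return cv2.remap(im,uv[...,0],uv[...,1],cv2.INTER_CUBIC)
    # centre: best white disc
    g=np.arange(-.05,.05,.0005);I,J=np.meshgrid(g,g);W=smp(np.array([.537,-.153])+np.stack([I,J],-1))
    k=((np.hypot(I,J)<.0355).astype(np.float32)-1.2*((np.hypot(I,J)>=.0355)&(np.hypot(I,J)<.041)))
    k=k[18:-18,18:-18];r=cv2.matchTemplate(W,k.astype(np.float32),cv2.TM_CCORR);_,_,_,p=cv2.minMaxLoc(r)
    c0=np.array([.537,-.153])+np.array([g[p[0]+k.shape[1]//2],g[p[1]+k.shape[0]//2]])
    th=np.arange(0,2*np.pi,.01);best=None
    for dx in np.arange(-.002,.0021,.0005):
      for dy in np.arange(-.002,.0021,.0005):
        rr=np.arange(-.004,.027,.001)
        cc=c0+[dx,dy]
        d=np.cos(th)[:,None]*ex-np.sin(th)[:,None]*ey
        v=smp(cc+d[:,None,:]*rr[None,:,None]).mean(1)
        i=v.argmin()
        if best is None or v[i]<best[0]:best=(v[i],th[i],cc)
    return best
if __name__=='__main__':
    for _ in range(2):
        b=nt();s=state();print('top needle',round(b[1],3),'mm',round(b[1]/.24,2),b[2].round(4),'t',round(s['time'],2),s['tool_pos'].round(4),s['contact_force'].round(1))
E
python3 nt.py
python3 -m inch '[{"dx":0,"dy":0,"dz":0.01,"rx":0,"ry":0,"rz":0},{"dx":0,"dy":0,"dz":0.018,"rx":0,"ry":0,"rz":0},{"dx":0,"dy":0,"dz":0.026,"rx":0,"ry":0,"rz":0},{"dx":0,"dy":0,"dz":0.032,"rx":0,"ry":0,"rz":0},{"dx":0,"dy":0,"dz":0.038,"rx":0,"ry":0,"rz":0}]' | grep -E 'pos|force'
python3 nt.py
```

```text
top needle 1.78 mm 7.42 [ 0.5355 -0.1525] t 9.9 [ 0.5931 -0.0012  0.1335] [-0.3  0.7 -0.3]
top needle 1.78 mm 7.42 [ 0.5355 -0.1525] t 9.95 [ 0.593  -0.0012  0.1333] [-0.   0.6  0.3]
tool_pos: [0.5927, -0.0011, 0.101]
contact_force: [3.0, 0.8, 2.8]
grasp_force: 1.3
top needle 1.81 mm 7.54 [ 0.5355 -0.1525] t 10.5 [ 0.592  -0.0011  0.1001] [1.1 0.4 0.4]
top needle 1.81 mm 7.54 [ 0.5355 -0.1525] t 10.55 [ 0.5917 -0.001   0.1003] [0.4 0.  1.3]
```

```bash
python3 -m inch '[{"dx":0,"dy":0,"dz":0.006,"rx":0,"ry":0,"rz":0},{"dx":0,"dy":0,"dz":0.012,"rx":0,"ry":0,"rz":0},{"dx":0,"dy":0,"dz":0.012,"rx":0,"ry":0,"rz":0}]' | grep -E 'pos|force'
python3 nt.py
python3 -m inch '[{"dx":0,"dy":0,"dz":0.006,"rx":0,"ry":0,"rz":0},{"dx":0,"dy":0,"dz":0.012,"rx":0,"ry":0,"rz":0},{"dx":0,"dy":0,"dz":0.012,"rx":0,"ry":0,"rz":0}]' | grep -E 'pos|force'
python3 nt.py
```

```text
tool_pos: [0.5912, -0.001, 0.0903]
contact_force: [0.3, -0.1, 0.3]
grasp_force: 0.4
top needle 1.87 mm 7.79 [ 0.5355 -0.1525] t 10.9 [ 0.591  -0.001   0.0903] [-0.1 -0.3 -0.3]
top needle 1.87 mm 7.79 [ 0.5355 -0.1525] t 10.95 [ 0.591  -0.001   0.0904] [-0.5  0.4 -0.6]
tool_pos: [0.5914, -0.001, 0.0806]
contact_force: [-0.0, -0.0, 1.2]
grasp_force: 0.3
top needle 2.01 mm 8.38 [ 0.5355 -0.152 ] t 11.3 [ 0.5913 -0.001   0.0808] [ 0.9  0.5 -0.7]
top needle 2.01 mm 8.38 [ 0.5355 -0.152 ] t 11.35 [ 0.5913 -0.001   0.0809] [-0.3  0.6 -0.9]
```

The needle rises with an increasing slope. The start was about 6° past the low side, so about 143° remain in the same direction. Next I go behind the following arm, which should be at about 59°.

```bash
python3 -m inch '[{"dx":0,"dy":0,"dz":-0.06,"rx":0,"ry":0,"rz":0},{"dx":0,"dy":0,"dz":-0.111,"rx":0,"ry":0,"rz":0},{"dx":0,"dy":0,"dz":-0.111,"rx":0,"ry":0,"rz":0},{"dx":0.059,"dy":0,"dz":-0.111,"rx":0,"ry":0,"rz":0},{"dx":0.059,"dy":0,"dz":-0.111,"rx":0,"ry":0,"rz":0}]' | grep -E 'pos|force'
python3 -m inch '[{"dx":0,"dy":0,"dz":0,"rx":0,"ry":0,"rz":0},{"dx":0,"dy":0,"dz":0,"rx":0,"ry":0,"rz":0}]' | grep -E 'pos|force'
python3 to.py .544 -.001 .1335 3.115
python3 - <<'E'
from h import *
grab('wrist','w5.png')
E
python3 nt.py
```

```text
tool_pos: [0.5381, 0.0013, 0.1653]
contact_force: [-0.1, -0.1, -0.4]
grasp_force: 0.0
tool_pos: [0.5453, 0.0002, 0.1707]
contact_force: [-0.6, -0.9, 0.3]
grasp_force: 0.0
pos [5.453e-01 2.000e-04 1.707e-01] F [-0.6 -0.9  0.3] t 12.05 d [ 0.0016 -0.0016  0.0465] r [-0.0001  0.0008 -0.0018]
top needle 2.0 mm 8.33 [ 0.5355 -0.152 ] t 12.15 [5.458e-01 2.000e-04 1.711e-01] [ 0.9  0.3 -0.5]
top needle 2.01 mm 8.38 [ 0.5355 -0.152 ] t 12.2 [5.457e-01 2.000e-04 1.710e-01] [-0.   0.1 -0.2]
```

View pics/w5.png

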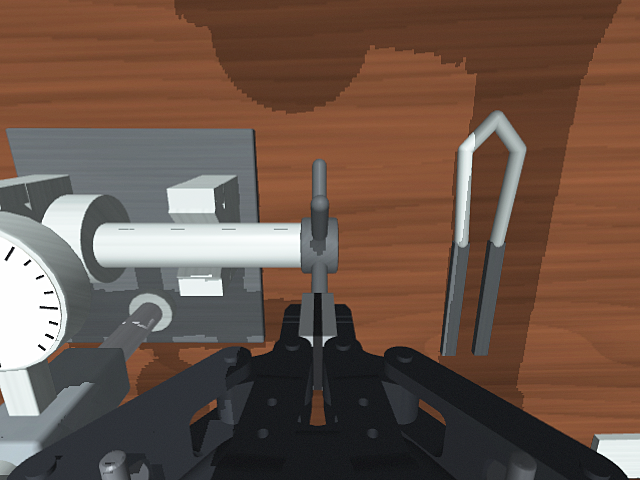

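The view shows the fingers above the star. The -x arms have their tips at (319,203) and (319,163), and the next +x arm lies beneath the fingers. I'll check the star's angle from these tips.

```bash
python3 - <<'E'
from h import *
c=optics.camera_info('wrist')
for d in (25,30,35,40):
    a=np.radians([162-d,234-d,90-d]);print(d,proj(c,np.c_[.539+.058*np.cos(a),np.full(3,.0),.085+.058*np.sin(a)]).round(0).tolist())
print('boss',proj(c,[[.539,0,.104]]))
E
```

```text
25 [[314.0, 184.0], [315.0, 158.0], [318.0, 308.0]]
30 [[314.0, 192.0], [314.0, 155.0], [318.0, 313.0]]
35 [[315.0, 200.0], [314.0, 153.0], [318.0, 318.0]]
40 [[315.0, 209.0], [314.0, 151.0], [319.0, 321.0]]
boss [[316.67926826 247.09643631]]
```

```bash
python3 -m inch '[{"dx":0.002,"dy":0,"dz":0.025,"rx":0,"ry":0,"rz":0},{"dx":0.002,"dy":0,"dz":0.0465,"rx":0,"ry":0,"rz":0},{"dx":0.002,"dy":0,"dz":0.0465,"rx":0,"ry":0,"rz":0}]' | grep -E 'pos|force'
python3 -m inch '[{"dx":-0.004,"dy":0,"dz":0.002,"rx":0,"ry":0,"rz":0},{"dx":-0.008,"dy":0,"dz":0.004,"rx":0,"ry":0,"rz":0},{"dx":-0.014,"dy":0,"dz":0.008,"rx":0,"ry":0,"rz":0},{"dx":-0.02,"dy":0,"dz":0.012,"rx":0,"ry":0,"rz":0}]' | grep -E 'pos|force'
python3 nt.py
```

```text
tool_pos: [0.5417, 0.0006, 0.1306]
contact_force: [-0.1, 0.9, -0.7]
grasp_force: 0.0
tool_pos: [0.5603, -0.0002, 0.1248]
contact_force: [0.3, -0.4, 2.9]
grasp_force: 1.3
top needle 2.12 mm 8.83 [ 0.535  -0.1525] t 12.95 [ 5.604e-01 -2.000e-04  1.240e-01] [-0.1 -0.2  0.1]
top needle 2.16 mm 9.0 [ 0.535  -0.1525] t 13.0 [ 5.597e-01 -2.000e-04  1.236e-01] [-0.4  0.2  0.7]
```

```bash
python3 -m inch '[{"dx":-0.006,"dy":0,"dz":0.0055,"rx":0,"ry":0,"rz":0},{"dx":-0.0114,"dy":0,"dz":0.0116,"rx":0,"ry":0,"rz":0},{"dx":-0.016,"dy":0,"dz":0.019,"rx":0,"ry":0,"rz":0},{"dx":-0.019,"dy":0,"dz":0.026,"rx":0,"ry":0,"rz":0}]' | grep -E 'pos|force'
python3 nt.py
python3 -m inch '[{"dx":-0.002,"dy":0,"dz":0.006,"rx":0,"ry":0,"rz":0},{"dx":-0.003,"dy":0,"dz":0.012,"rx":0,"ry":0,"rz":0},{"dx":-0.004,"dy":0,"dz":0.016,"rx":0,"ry":0,"rz":0}]' | grep -E 'pos|force'
python3 nt.py
```

```text
tool_pos: [0.5752, -0.0006, 0.1028]
contact_force: [0.7, -0.1, 4.3]
grasp_force: 1.9
top needle 2.69 mm 11.21 [ 0.534  -0.1515] t 13.45 [ 0.5745 -0.0006  0.1015] [ 0.5 -0.3  2.9]
top needle 2.74 mm 11.42 [ 0.5345 -0.1515] t 13.5 [ 5.739e-01 -5.000e-04  1.015e-01] [ 0.4 -0.6  1.9]
tool_pos: [0.5772, -0.0006, 0.0895]
contact_force: [-0.6, 0.1, 4.0]
grasp_force: 2.3
top needle 3.09 mm 12.88 [ 0.535 -0.151] t 13.85 [ 0.5771 -0.0006  0.089 ] [ 1.2 -0.9  2.6]
top needle 3.11 mm 12.96 [ 0.535 -0.151] t 13.9 [ 0.5771 -0.0006  0.0892] [ 0.7 -0.6  0.6]
```

```bash
python3 -m inch '[{"dx":0,"dy":0,"dz":-0.012,"rx":0,"ry":0,"rz":0},{"dx":-0.018,"dy":0,"dz":-0.012,"rx":0,"ry":0,"rz":0},{"dx":-0.018,"dy":0,"dz":-0.002,"rx":0,"ry":0,"rz":0},{"dx":-0.018,"dy":0,"dz":0.004,"rx":0,"ry":0,"rz":0},{"dx":-0.018,"dy":0,"dz":0.01,"rx":0,"ry":0,"rz":0}]' | grep -E 'pos|force'
python3 -m inch '[{"dx":0,"dy":0,"dz":0.003,"rx":0,"ry":0,"rz":0},{"dx":0,"dy":0,"dz":0.003,"rx":0,"ry":0,"rz":0}]' | grep -E 'pos|force'
python3 nt.py
```

```text
tool_pos: [0.592, -0.0011, 0.082]
contact_force: [1.7, -1.1, 3.3]
grasp_force: 1.9
tool_pos: [0.5914, -0.001, 0.0791]
contact_force: [1.9, -0.8, 0.9]
grasp_force: 0.9
top needle 3.37 mm 14.04 [ 0.535  -0.1505] t 14.65 [ 0.5913 -0.001   0.0792] [ 0.8 -0.3  1.8]
top needle 3.37 mm 14.04 [ 0.535  -0.1505] t 14.7 [ 0.5912 -0.001   0.0792] [ 0.8 -0.6  1.6]
```

```bash
python3 -m inch '[{"dx":0,"dy":0,"dz":-0.06,"rx":0,"ry":0,"rz":0},{"dx":0,"dy":0,"dz":-0.1135,"rx":0,"ry":0,"rz":0},{"dx":0,"dy":0,"dz":-0.1135,"rx":0,"ry":0,"rz":0},{"dx":0.059,"dy":0,"dz":-0.1135,"rx":0,"ry":0,"rz":0},{"dx":0.059,"dy":0,"dz":-0.1135,"rx":0,"ry":0,"rz":0}]' | grep -E 'pos|force'
python3 -m inch '[{"dx":0,"dy":0,"dz":0,"rx":0,"ry":0,"rz":0},{"dx":0,"dy":0,"dz":0.025,"rx":0,"ry":0,"rz":0},{"dx":0,"dy":0,"dz":0.046,"rx":0,"ry":0,"rz":0},{"dx":0,"dy":0,"dz":0.046,"rx":0,"ry":0,"rz":0}]' | grep -E 'pos|force'
python3 to.py .544 -.001 .1335 3.115; python3 nt.py
```

```text
tool_pos: [0.5373, 0.0013, 0.1648]
contact_force: [0.5, 0.4, -1.8]
grasp_force: 0.0
tool_pos: [0.5435, 0.0005, 0.1311]
contact_force: [0.2, 0.6, -0.6]
grasp_force: 0.0
pos [5.435e-01 5.000e-04 1.311e-01] F [ 0.2  0.6 -0.6] t 15.6 d [-0.0007 -0.0019 -0.003 ] r [ 0.0003 -0.0031 -0.0018]
top needle 3.31 mm 13.79 [ 0.5345 -0.1505] t 15.65 [5.443e-01 4.000e-04 1.326e-01] [0.2 0.3 0.1]
top needle 3.32 mm 13.83 [ 0.5345 -0.1505] t 15.7 [5.451e-01 3.000e-04 1.338e-01] [-0.1 -0.1  0.3]
```

```bash
python3 -m inch '[{"dx":-0.006,"dy":0,"dz":0.003,"rx":0,"ry":0,"rz":0},{"dx":-0.013,"dy":0,"dz":0.007,"rx":0,"ry":0,"rz":0},{"dx":-0.02,"dy":0,"dz":0.012,"rx":0,"ry":0,"rz":0}]' | grep -E 'pos|force'
python3 nt.py
python3 -m inch '[{"dx":-0.006,"dy":0,"dz":0.0055,"rx":0,"ry":0,"rz":0},{"dx":-0.0114,"dy":0,"dz":0.0116,"rx":0,"ry":0,"rz":0},{"dx":-0.016,"dy":0,"dz":0.019,"rx":0,"ry":0,"rz":0},{"dx":-0.019,"dy":0,"dz":0.026,"rx":0,"ry":0,"rz":0}]' | grep -E 'pos|force'
python3 nt.py
```

```text
tool_pos: [0.5622, -0.0003, 0.1254]
contact_force: [-0.4, 0.2, 3.3]
grasp_force: 1.6
top needle 3.53 mm 14.71 [ 0.5355 -0.1505] t 16.05 [ 5.623e-01 -3.000e-04  1.243e-01] [-0.2  0.5  1. ]
top needle 3.57 mm 14.88 [ 0.535  -0.1505] t 16.1 [ 5.614e-01 -2.000e-04  1.239e-01] [-0.7  0.2  0.3]
tool_pos: [0.5769, -0.0007, 0.1033]
contact_force: [1.8, 0.3, 5.0]
grasp_force: 1.8
top needle 4.0 mm 16.67 [ 0.5355 -0.15  ] t 16.55 [ 0.5761 -0.0006  0.1019] [ 0.4 -0.5  1.3]
top needle 4.03 mm 16.79 [ 0.535  -0.1495] t 16.6 [ 5.753e-01 -5.000e-04  1.018e-01] [0.8 0.8 1. ]
```

```bash
python3 -m inch '[{"dx":0,"dy":0,"dz":-0.018,"rx":0,"ry":0,"rz":0},{"dx":-0.018,"dy":0,"dz":-0.018,"rx":0,"ry":0,"rz":0},{"dx":-0.019,"dy":0,"dz":-0.005,"rx":0,"ry":0,"rz":0},{"dx":-0.019,"dy":0,"dz":0.004,"rx":0,"ry":0,"rz":0},{"dx":-0.019,"dy":0,"dz":0.012,"rx":0,"ry":0,"rz":0}]' | grep -E 'pos|force'
python3 nt.py
python3 -m inch '[{"dx":0,"dy":0,"dz":0.003,"rx":0,"ry":0,"rz":0},{"dx":0,"dy":0,"dz":0.003,"rx":0,"ry":0,"rz":0}]' | grep -E 'pos|force'
python3 nt.py
```

```text
tool_pos: [0.591, -0.001, 0.0931]
contact_force: [2.6, 0.4, 2.7]
grasp_force: 1.4
top needle 4.12 mm 17.17 [ 0.535 -0.149] t 17.15 [ 0.5899 -0.0009  0.0918] [-0.4  0.3  0.7]
top needle 4.13 mm 17.21 [ 0.5355 -0.15  ] t 17.2 [ 0.5894 -0.0009  0.0918] [-0.1 -0.1  0.3]
tool_pos: [0.5899, -0.0009, 0.0902]
contact_force: [0.3, 0.3, -0.8]
grasp_force: 0.0
top needle 4.13 mm 17.21 [ 0.535 -0.149] t 17.45 [ 0.5902 -0.0009  0.0904] [-0.4 -0.1  0.4]
top needle 4.13 mm 17.21 [ 0.535 -0.149] t 17.5 [ 0.5903 -0.0009  0.0906] [ 0.3  0.2 -0.4]
```

```bash
python3 -m inch '[{"dx":0,"dy":0,"dz":0.004,"rx":0,"ry":0,"rz":0},{"dx":0,"dy":0,"dz":0.0075,"rx":0,"ry":0,"rz":0},{"dx":0,"dy":0,"dz":0.0095,"rx":0,"ry":0,"rz":0},{"dx":0,"dy":0,"dz":0.0095,"rx":0,"ry":0,"rz":0}]' | grep -E 'pos|force'
python3 nt.py
```

```text
tool_pos: [0.5912, -0.0011, 0.0835]
contact_force: [1.4, -0.2, 1.5]
grasp_force: 0.6
top needle 4.15 mm 17.29 [ 0.535 -0.149] t 17.95 [ 0.5911 -0.001   0.0834] [ 0.7 -0.3  0.5]
top needle 4.15 mm 17.29 [ 0.535 -0.149] t 18.0 [ 0.5911 -0.001   0.0835] [0.4 0.4 0.5]
```

```bash
python3 -m inch '[{"dx":0,"dy":0,"dz":-0.05,"rx":0,"ry":0,"rz":0},{"dx":0,"dy":0,"dz":-0.11,"rx":0,"ry":0,"rz":0},{"dx":0,"dy":0,"dz":-0.17,"rx":0,"ry":0,"rz":0},{"dx":0,"dy":0,"dz":-0.23,"rx":0,"ry":0,"rz":0},{"dx":0,"dy":0,"dz":-0.28,"rx":0,"ry":0,"rz":0}]' | grep -E 'pos|force'
python3 -m inch '[{"dx":-0.03,"dy":-0.06,"dz":-0.02,"rx":0,"ry":0,"rz":0},{"dx":-0.03,"dy":-0.1,"dz":-0.02,"rx":0,"ry":0,"rz":0},{"dx":-0.03,"dy":-0.1,"dz":-0.02,"rx":0,"ry":0,"rz":0},{"dx":-0.03,"dy":-0.1,"dz":-0.02,"rx":0,"ry":0,"rz":0}]' | grep -E 'pos|force'
python3 nt.py; python3 dial.py .213
python3 - <<'E'
from h import *
c=optics.camera_info('wrist');im=grab('wrist')
for d in range(160,190,4):
    a=np.radians(90-d+72*np.arange(5));p=proj(c,np.c_[.539+.058*np.cos(a),np.full(5,.001),.085+.058*np.sin(a)]);print(d,[x.round(0).tolist() for x in p[np.sin(a)>-.3]])
b=proj(c,[[.539,.001,.1]])[0].astype(int);x,y=min(max(b[0],100),540),min(max(b[1],90),390)
cr=im[y-90:y+90,x-100:x+100];print('crop origin',x-100,y-90)
o=np.hstack([cv2.resize(im,(400,300)),cv2.resize(cr,(400,300)[::1],interpolation=cv2.INTER_CUBIC)])
cv2.imwrite('pics/m3.png',o[:,:,::-1])
E
```

```text
tool_pos: [0.5909, -0.001, 0.3102]
contact_force: [1.2, -0.6, -0.4]
grasp_force: 0.0
tool_pos: [0.6122, -0.0821, 0.3225]
contact_force: [-0.2, -0.0, -0.2]
grasp_force: 0.0
top needle 4.06 mm 16.92 [ 0.536  -0.1475] t 18.95 [ 0.6121 -0.0813  0.3224] [0.3 1.3 0.3]
top needle 4.03 mm 16.79 [ 0.536  -0.1465] t 19.0 [ 0.6121 -0.0809  0.3225] [-0.2  1.1 -0.1]
dial [ 0.5396 -0.1501] needle 4.145 mm 17.27 r 0.0369 1182 t 19.05 z [ 0.6122 -0.0806  0.3227] [0.2 1.  0.5] 0.002
160 [[393.0, 188.0], [407.0, 150.0], [405.0, 74.0]]
164 [[392.0, 187.0], [407.0, 154.0], [405.0, 77.0]]
168 [[392.0, 186.0], [406.0, 158.0], [406.0, 80.0]]
172 [[391.0, 185.0], [406.0, 162.0], [407.0, 83.0]]
176 [[390.0, 184.0], [405.0, 166.0], [407.0, 86.0]]
180 [[404.0, 170.0], [408.0, 90.0]]
184 [[403.0, 173.0], [408.0, 94.0], [394.0, 72.0]]
188 [[403.0, 176.0], [409.0, 98.0], [395.0, 71.0]]
crop origin 298 40
```

View pics/m3.png

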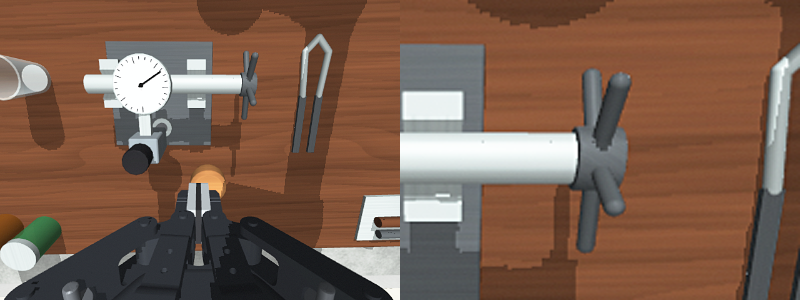

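The star wheel has turned about 172–177° (upper arm tips at (408,88) and (404,165)). The arbor lies in its V-blocks, the needle is at its 4.15 rad plateau, the surroundings are undisturbed and the gripper is clear.

```bash
python3 -c "
from plant import ticket
print(ticket.job_done())"
```

```text
the job is handed in; nothing more can be done
None
```

I lowered the indicator to about 7.5 mm of plunger press and released the knob. I then turned the arbor about 170° until the needle levelled off at 4.15 rad (17.3 mm), which puts the high side within roughly 10° of the plunger. The arbor is resting in the V-blocks, and I handed the job in at about 19 s; no verdict came back.

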